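# Slide a well plate down the lane and under the reader's hood

### The arm

A 6-joint arm with a two-finger parallel gripper is mounted at the origin on a cart in front of the work surface, level with it; the furniture and walls round the work are solid. World frame = base frame: x ahead of the robot, y to its left, z up, the work surface at z = 0. Lengths are in m, angles in rad, forces in N, time in s.
With the tool pointing down it reaches from about 0.425 to 1.125 m from the base axis. Payload 14.9 kg.
Tool frame: the origin (TCP) lies midway between the tips of the shut fingers; the grasp point (between the pads) lies tcp_to_grasp behind it (tcp_to_grasp is the distance from the TCP to the grasp point, in m); z points along the fingers, y is the line along which they close (so a half turn about z gives the same grasp; the last joint's range is limited). The gripper opens to 91 mm and grips with 3 to 60 N. Pads are 32 mm wide; open, the fingers measure 118 mm over their backs; the gripper's body (76 mm by 178 mm) begins 60 mm behind the grasp point.
Start: joints at [-1.318, 0.379, 1.734, -0, 1.028, -0.033], TCP at [0.197, -0.672, 0.214] pointing down, gripper open.
Joint ranges: [-2.77, 2.77], [-0.74, 2.19], [0, 2.66], [-1.06, 4.2], [0.31, 2.87], [-3.08, 3.08]. Speed limits (rad/s): [1.89, 1.89, 2.39, 3.14, 3.14, 3.14].

### API

Orientations are given as a unit quaternion [x, y, z, w].
In Python, from workcell import * gives the robot as it stands.
- The arm moves only by the tool carry_out, never from a script. Its argument "series" is a list of rows, each a list of 5 numbers: the shift along the tool's x, y, z in mm, then the turn about the tool's z in degrees, then the opening in per cent of the stroke, from 0 (shut) to 100 (fully open). In form: [[tx, ty, tz, turn, hand], ...]. A call has 1 to 8 rows; each row shifts and turns the commanded pose from where the row before left it, along the tool's axes as they then stand; what a row does not reach is not made up. A row lasts 1/10 s, in which the tool goes at most 50 mm and 8.59 degrees, less where a joint would pass 70% of its speed; a pose out of reach is approached as far as the arm can. A call is refused whole if a number of a shift passes 50 or a number of a turn 8.59, either way. A call with a gripper value outside its range is refused whole. The fingers move at their own pace and stop on an object; "squeeze" is the grip in N (left out, the last holds). Time passes only in rows, so rows that do not move let the fingers close. It gives the time, the measured TCP pose, the force, the opening and the grip force at its end, in the units of the state.
- observe(): the state, without advancing time (a new reading comes with each control period).
- capture(name): name is "scene" or "top" or "wrist"; returns a dict with "color" (420x560x3 uint8, red, green, blue), "depth" (420x560 float32, m along the optical axis (not along the pixel's ray), 0 where there is no reading), "intrinsics" (3x3 intrinsics, pixels), "R" (3x3) and "t" (3): a world point X has camera coordinates R X + t. Camera axes: x right, y down, z forward; pixel columns grow to the right and rows downward; lengths in m; the calibration is good to about 2 mm. A picture is of the moment at which its call begins.
- finish_job(): hands the job in; it is judged then, once.
The state is a dict: "time": time; "joint_pos": joint angles; "joint_vel": joint speeds; "joint_torque": joint torques, N m; "position": TCP position; "ee_rot": TCP orientation; "ft_force": force on the tool from outside, world axes, zero at the start; "moment": the same for the moment, N m; "width": finger opening in m; "grip_force": force on a finger pad.
Only numpy, scipy, OpenCV 4.12 (cv2) and the standard library are available. Lean on these libraries where they do the work, as an engineer would, in place of code of your own. Each camera call takes 0.05 s, during which the arm holds its last target. There are 200 camera calls.

### The job

Load the white-and-orange well plate into the plate reader: keeping it flat on the bench all the way, push it through the flared mouth and along the lane between the two rails as far as the end stop, then push it sideways, away from you, under the low clear hood until it is fully home against the back stop. Leave the beaker, the timer and the blue tip box where they stand.

Things in the scene. Friction and masses are not known exactly. Their poses are not given: they have to be found in the camera images.
- well_plate: loose rectangular deep-well plate, white with an orange top: 86 mm along its x, 128 mm along its y, 32 mm high, about 0.25 kg; too wide to grasp. Origin: centre of its underside. A half turn makes no difference. It goes into lane and nest with its 128 mm side along the reader's y.
- reader: fixed plate reader with loading lane, standing on the bench (the plate slides on the bench itself). Origin: on the bench at the nest's centre; x points away from the robot into the nest, y back along the lane to its mouth. Other entries give mm in this frame. White instrument body x = 44 to 94, y = -90 to 90, 110 high; its front (x = 44) is the back stop.
- nest (a point): reader frame 0, 0, 0: where the plate's origin belongs when home (x about 1, y -7 to 7; its near side then sticks out 4 to 6 mm from the hood). Nest side walls: inner faces y = -71 and y = 71, 12 thick, from x = -36. Clear hood from x = -39 back to the body, underside at height 43, top at 51. A round guide post (18 across, 43 high) ends the wall at x = -37, y = 80.
- lane_end (a point): reader frame -95, 0, 0: where the plate's origin is (within a few mm) when it touches the end stop, a wall 30 high with its face at y = -66, x = -155 to -36. The robot's side of the lane's end (y = -66 to 90) is open for a pusher; the nest opens facing it, in +x.
- lane_mouth (a point): reader frame -95, 180, 0: on the lane's centre line where the straight rails end and the flare begins. Rails 30 high, 12 thick, inner faces x = -45 and x = -145 (lane 100 wide); far rail y = 80 to 180, near rail y = 90 to 180; then each flares outward to about y = 220, where the mouth is about 140 wide inside (166 outside).
- beaker: loose empty glass beaker, 53 mm across, 58 mm high, to be left alone; origin at the centre of its underside
- bench_timer: loose white bench timer, 42 x 62 mm, 62 mm high, to be left alone; origin at the centre of its underside. The beaker and the timer stand one beyond the mouth of the lane and one on the robot's side of it, either way round
- tip_box: loose blue box with a clear lid, 68 x 106 mm, 67 mm high, standing right of the lane's end, to be left alone; origin at the centre of its underside
Not all that is in view belongs to the job. Several things have the shape of the well_plate; the one meant has the colours described above.

How it is judged:
By the outcome, as a careful person would: the job done as asked, in the order asked, and still so for the second after the job is handed in, with the robot touching nothing.
It also fails if it takes over 72 s, if anything falls off the work surface, if the arm or the gripper's body presses on something with over 40 N, if the wrist force passes 120 N, or if a joint passes its speed limit or range.

## Working session

There is one attempt and no reset: what is moved stays moved. The work goes in short steps, Python scripts to look and compute and a tool call to move; the robot and the scene stay as the last step left them, time stands still between calls to the robot, and variables do not carry over. Pictures are saved under pics/ and viewed, at most 10 in all, crops included, and the job is handed in when it is done.

Besides the shell and the picture viewer there is one more tool, called after "Request:" as name(argument=value, ...), one argument or row to a line, values as JSON. carry_out: Moves the arm, as the interface text tells. Its arguments: {"type":"object","properties":{"series":{"type":"array","items":{"type":"array","items":{"type":"number"}}},"squeeze":{"type":"number"}},"required":["series"]}

```bash
mkdir -p pics; ls
python3 - <<'E'
from workcell import *
import cv2,numpy as np
print(observe())
for n in("scene","top"):
    c=capture(n); np.savez(f"{n}0.npz",**c); cv2.imwrite(f"pics/{n}0.png",c["color"][:,:,::-1]); print(n,c["intrinsics"],c["R"],c["t"])
E
```

```text
pics
{'time': 0.0, 'joint_pos': array([-1.31828506e+00,  3.79393709e-01,  1.73476362e+00, -2.03439546e-05,
        1.02849734e+00, -3.32711528e-02]), 'joint_vel': array([-0.00080641,  0.0001002 ,  0.00020378,  0.00018426,  0.00090593,
        0.00224123]), 'joint_torque': array([ 9.22673571e-04, -7.63729692e+01, -4.34370446e+01,  6.52042637e-02,
        4.22693929e-02, -8.58689009e-05]), 'position': array([ 0.19724886, -0.67123291,  0.21330714]), 'ee_rot': array([ 9.89807522e-01,  1.42410631e-01, -6.67497473e-05, -5.26864704e-04]), 'ft_force': array([-0.078719  , -0.72290489,  0.34076961]), 'moment': array([-0.00676208, -0.0167311 ,  0.0121809 ]), 'grip_force': 0.0, 'width': 0.09134610538790632}
scene [[406.8619286    0.         279.36054622]
 [  0.         406.8619286  209.36083641]
 [  0.           0.           1.        ]] [[-0.83946572 -0.54315096  0.01686222]
 [-0.42608186  0.63863675 -0.6407787 ]
 [ 0.33727073 -0.54509645 -0.76754043]] [0.45232278 0.11512913 1.14012217]
top [[534.72497032   0.         265.8455739 ]
 [  0.         534.72497032 204.38772667]
 [  0.           0.           1.        ]] [[ 0.02370982 -0.99962322  0.01382977]
 [-0.98352276 -0.02580348 -0.17893338]
 [ 0.17922282 -0.00935942 -0.98376399]] [0.115888   0.4469191  1.80988589]
```

View pics/scene0.png

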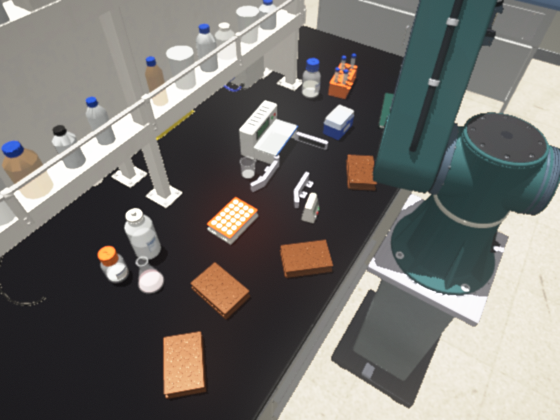

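View pics/top0.png

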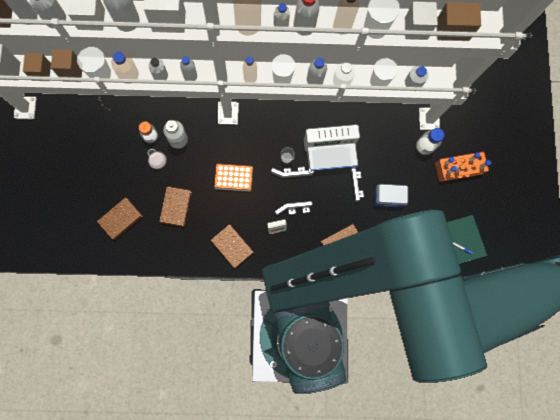

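Top view: the plate is at (234,177), with its long side along the lane. The reader body is at (333,137), the end stop at (357,185), and the rails are at rows 172 and 208, with the mouth around column 275. The beaker is at (287,155), the timer at (277,226) and the tip box at (392,194).

```bash
cat > h.py <<'E'
from workcell import *
import cv2,numpy as np
def cloud(c):
    h,w=c["depth"].shape;K=c["intrinsics"];u,v=np.meshgrid(np.arange(w),np.arange(h));z=c["depth"]
    P=np.stack([(u-K[0,2])/K[0,0]*z,(v-K[1,2])/K[1,1]*z,z],-1)
    return (P-c["t"])@c["R"]
def plane(c,uv,z):
    d=c["R"].T@np.linalg.solve(c["intrinsics"],[uv[0],uv[1],1]);o=-c["R"].T@c["t"]
    return o+d*(z-o[2])/d[2]
def rect(P):
    r=cv2.minAreaRect((P[:,:2]*1000).astype(np.float32));return r
E
python3 - <<'E'
from h import *
c=dict(np.load("top0.npz"));P=cloud(c);z=P[...,2]
def blob(name,u0,u1,v0,v1,lo,hi):
    m=np.zeros(z.shape,bool);m[v0:v1,u0:u1]=1;m&=(z>lo)&(z<hi)&(c["depth"]>0)
    p=P[m];r=rect(p);print(name,len(p),"zmed %.3f"%np.median(p[:,2]),np.round(r[0]),np.round(r[1]),round(r[2],1));return p
blob("bench",200,260,120,150,-.1,.1)
blob("plate",205,262,155,200,.026,.045)
blob("body",295,370,118,155,.1,.125)
blob("hood",295,370,140,175,.035,.07)
blob("farrail",265,315,163,182,.02,.04)
blob("nearrail",265,318,198,218,.02,.04)
blob("endstop",350,366,165,202,.02,.04)
blob("beaker",275,300,142,168,.01,.08)
blob("timer",265,291,215,238,.05,.075)
blob("tip",370,415,180,212,.05,.08)
cr=cv2.resize(c["color"][115:250,205:385],None,fx=4.4,fy=4.4,interpolation=cv2.INTER_CUBIC);cv2.imwrite("pics/crop.png",cr[:,:,::-1])
E
```

```text
bench 1788 zmed 0.000 [705. 265.] [116. 215.] 1.3
plate 745 zmed 0.033 [542. 245.] [126.  86.] 87.3
body 753 zmed 0.110 [681. -93.] [ 56. 179.] 6.3
hood 1216 zmed 0.051 [612. -88.] [204. 125.] 86.9
farrail 151 zmed 0.030 [568.  39.] [ 37. 143.] 8.5
nearrail 135 zmed 0.030 [443.  34.] [ 23. 129.] 15.4
endstop 131 zmed 0.030 [ 528. -184.] [121.  15.] 6.5
beaker 124 zmed 0.040 [638.  57.] [81. 70.] 12.9
timer 114 zmed 0.059 [372.  90.] [25. 62.] 14.6
tip 578 zmed 0.067 [ 487. -306.] [107.  68.] 88.4
```

View pics/crop.png

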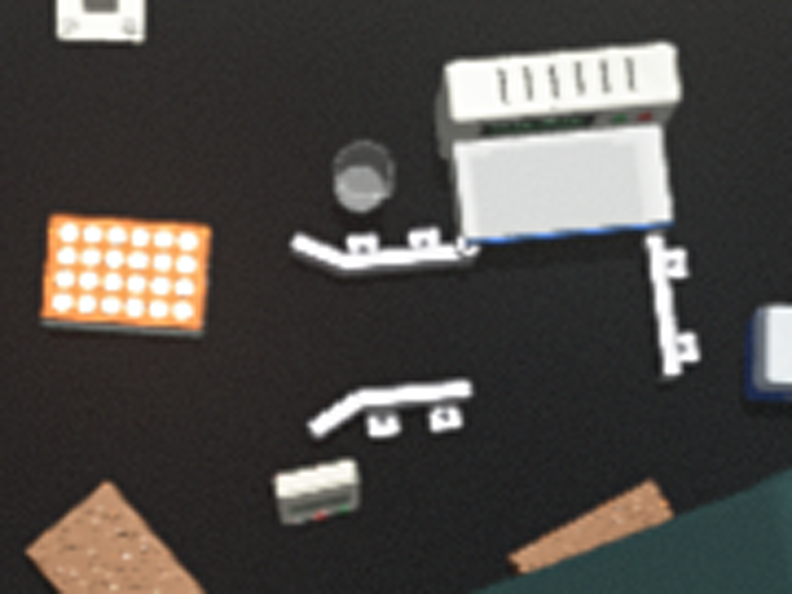

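The plate sits about 64 mm to the far side of the lane's line and is turned about 9° to it. I'll fit the reader frame more exactly before planning.

Run:
```python
from h import *
import workcell
print([ (k,getattr(workcell,k)) for k in dir(workcell) if 'grasp' in k.lower()])
from scipy.optimize import least_squares
c=dict(np.load("top0.npz"));P=cloud(c)*1000;z=P[...,2];V,U=np.mgrid[:420,:560]
def pts(u0,u1,v0,v1,lo,hi):
    return P[(U>=u0)&(U<u1)&(V>=v0)&(V<v1)&(z>lo)&(z<hi)][:,:2]
S={"far":pts(284,313,165,180,27,32),"near":pts(290,313,200,210,27,32),"end":pts(350,366,168,202,27,32),"body":pts(295,370,118,155,107,112)}
def tor(p,x):
    t=x[2];d=p-x[:2];return np.stack([d[:,0]*np.cos(t)+d[:,1]*np.sin(t),-d[:,0]*np.sin(t)+d[:,1]*np.cos(t)],1)
def f(x):
    far,near,end,b=[tor(S[k],x) for k in S]
    out=lambda v,c,h:np.maximum(abs(v-c)-h,0)
    return np.r_[far[:,0]+39,near[:,0]+151,end[:,1]+72,(b[:,0]-69)*.3,(b[:,1])*.05]
r=least_squares(f,[612,-100,.11],loss="soft_l1",f_scale=4);x=r.x;print(x,np.degrees(x[2]))
for k in S:
    q=tor(S[k],x);print(k,len(q),np.percentile(q,[3,50,97],axis=0).round(0).tolist())
m=(U>205)&(U<262)&(V>155)&(V<200)&(z>27)&(z<40)
q=P[m][:,:2];rr=cv2.minAreaRect(q.astype(np.float32));print("plate",rr,tor(np.array([rr[0]]),x),"corners",tor(cv2.boxPoints(rr),x).round(0).tolist())
np.save("reader.npy",x)
```

```text
[('tcp_to_grasp', 0.0188)]
[ 6.13800905e+02 -1.01352452e+02  1.12118452e-01] 6.423914079456468
far 32 [[-45.0, 82.0], [-39.0, 132.0], [-32.0, 169.0]]
near 32 [[-157.0, 95.0], [-151.0, 135.0], [-145.0, 162.0]]
end 47 [[-146.0, -78.0], [-86.0, -72.0], [-40.0, -66.0]]
body 311 [[45.0, -81.0], [69.0, 3.0], [93.0, 82.0]]
plate ((541.6983032226562, 245.21578979492188), (126.0005874633789, 85.92642974853516), 87.30150604248047) [[-32.87455442 352.45935227]] corners [[-85.0, 297.0], [-0.0, 283.0], [20.0, 408.0], [-65.0, 421.0]]
```

```bash
cat >> h.py <<'E'
RX=np.load("reader.npy")
def go(x,y,z,yaw_r=None):
    "tool shift (mm) from the present pose to reader x,y, height z; and turn (deg) to yaw_r of tool x in reader frame"
    from scipy.spatial.transform import Rotation as T
    s=observe();R=T.from_quat(s["ee_rot"]).as_matrix();t=RX[2]
    w=np.array([RX[0]+x*np.cos(t)-y*np.sin(t),RX[1]+x*np.sin(t)+y*np.cos(t),z])
    d=R.T@(w-1000*s["position"]);yaw=np.degrees(np.arctan2(R[1,0],R[0,0]))-np.degrees(t)
    p=1000*s["position"]-[RX[0],RX[1],0]
    print("t %.2f now_r %.0f %.0f z %.0f yaw_r %.1f -> world"%(s["time"],p[0]*np.cos(t)+p[1]*np.sin(t),-p[0]*np.sin(t)+p[1]*np.cos(t),p[2],yaw),w.round(),"shift",d.round(1),"turn",None if yaw_r is None else round(yaw-yaw_r,1),"F",s["ft_force"].round(1))
E
python3 - <<'E'
from h import *
go(70,352,214,0)
c=dict(np.load("top0.npz"));P=cloud(c)
m=(P[...,2]>.15)&(P[...,0]>.5)&(P[...,0]<.9)&(P[...,1]>-.2)&(P[...,1]<.5)&(c["depth"]>0)
print(np.percentile(P[m],[1,5,50],axis=0))
E
```

```text
t 0.10 now_r -478 -520 z 213 yaw_r 9.9 -> world [644. 256. 214.] shift [ 6.901e+02 -7.640e+02  1.000e-01] turn 9.9 F [-0.   0.4  0.4]
[[ 0.73861916 -0.19374913  0.25582688]
 [ 0.74144408 -0.1642007   0.27992606]
 [ 0.77451566  0.14705051  0.61065942]]
```

Request:
carry_out(
  series=[
    [0, 0, 0, 5, 100],
    [0, 0, 0, 5, 100],
    [10, -16, 0, 0, 100],
    [22, -36, 0, 0, 100],
    [22, -36, 0, 0, 100],
    [22, -36, 0, 0, 100],
    [22, -36, 0, 0, 100],
    [22, -36, 0, 0, 100],
  ],
)

```text
time: 0.9
position: [0.2952, -0.4608, 0.2136]
ee_rot: [0.998, 0.057, -0.0, -0.0]
ft_force: [-0.3, -0.1, 0.3]
width: 0.0912
grip_force: 0.0
```

Request:
carry_out(
  series=[
    [22, -36, 0, 0, 100],
    [22, -36, 0, 0, 100],
    [22, -36, 0, 0, 100],
    [22, -36, 0, 0, 100],
    [22, -36, 0, 0, 100],
    [22, -36, 0, 0, 100],
    [22, -36, 0, 0, 100],
    [22, -36, 0, 0, 100],
  ],
)

```text
time: 1.7
position: [0.4375, -0.1553, 0.2138]
ee_rot: [0.998, 0.057, -0.0, -0.0]
ft_force: [0.4, -0.9, -1.0]
width: 0.0913
grip_force: 0.0
```

Request:
carry_out(
  series=[
    [22, -36, 0, 0, 100],
    [22, -36, 0, 0, 100],
    [22, -36, 0, 0, 100],
    [22, -36, 0, 0, 100],
    [22, -36, 0, 0, 100],
    [22, -36, 0, 0, 100],
    [22, -36, 0, 0, 100],
    [22, -36, 0, 0, 100],
  ],
)

```text
time: 2.5
position: [0.5801, 0.1502, 0.2137]
ee_rot: [0.998, 0.057, -0.0, 0.0]
ft_force: [0.8, -1.1, 0.3]
width: 0.0912
grip_force: 0.0
```

Run:
```python
from h import *
go(55,352,100,0)
```

```text
t 2.50 now_r -5 254 z 214 yaw_r 0.1 -> world [629. 255. 100.] shift [ 60.6 -98.1 113.7] turn 0.1 F [ 0.8 -1.1  0.3]
```

Request:
carry_out(
  series=[
    [20, -33, 0, 0, 100],
    [20, -33, 0, 0, 100],
    [20, -32, 0, 0, 100],
    [0, 0, 45, 0, 100],
    [0, 0, 45, 0, 100],
    [0, 0, 45, 0, 100],
    [0, 0, 40, 0, 100],
    [0, 0, 25, 0, 100],
  ],
)

```text
time: 3.3
position: [0.6268, 0.2518, 0.0107]
ee_rot: [0.998, 0.057, -0.002, 0.001]
ft_force: [-0.2, 0.4, -0.1]
width: 0.091
grip_force: 0.0
```

Request:
carry_out(
  series=[
    [-8, 0, 1, 0, 100],
    [-8, 0, 0, 0, 100],
    [-8, 0, 0, 0, 100],
    [-8, 0, 0, 0, 100],
    [-8, 0, 0, 0, 100],
    [-8, 0, 0, 0, 100],
    [-8, 0, 0, 0, 100],
    [-8, 0, 0, 0, 100],
  ],
)

```text
time: 4.1
position: [0.5655, 0.2449, 0.0132]
ee_rot: [0.998, 0.056, 0.0, -0.0]
ft_force: [2.0, 0.7, 1.4]
width: 0.0912
grip_force: 1.4
```

```bash
cat >> h.py <<'E'
def plate(c):
    "orange/white top: reader-frame centre and yaw, from the depth points at the plate's height that join an orange mask"
    P=cloud(c)*1000;hsv=cv2.cvtColor(c["color"],cv2.COLOR_RGB2HSV)
    m=cv2.inRange(hsv,(5,170,150),(22,255,255));t=RX[2]
    d=P[...,:2]-RX[:2];q=np.stack([d[...,0]*np.cos(t)+d[...,1]*np.sin(t),-d[...,0]*np.sin(t)+d[...,1]*np.cos(t)],-1)
    ok=(m>0)&(abs(P[...,2]-32)<8)&(abs(q[...,0])<200)&(q[...,1]>-100)&(q[...,1]<480)
    r=cv2.minAreaRect(q[ok].astype(np.float32));print("plate n",ok.sum(),np.round(r[0],1),np.round(r[1],1),round(r[2],1))
E
python3 - <<'E'
from h import *
go(-36,352,12,0); c=capture("top"); plate(c); cv2.imwrite("pics/t1.png",c["color"][:,:,::-1])
E
```

```text
t 4.10 now_r -9 350 z 13 yaw_r -0.0 -> world [539. 244.  12.] shift [-26.7  -2.5   1.2] turn -0.0 F [2.  0.7 1.4]
plate n 0 [0. 0.] [0. 0.] 0.0
```

Request:
carry_out(
  series=[
    [-8, 0, 0, 0, 100],
    [-8, 0, 0, 0, 100],
    [-7, 0, 0, 0, 100],
    [-4, 0, 0, 0, 100],
    [0, 0, 0, 0, 100],
    [30, 0, 0, 0, 100],
  ],
)

```text
time: 4.75
position: [0.5657, 0.2447, 0.0121]
ee_rot: [0.998, 0.056, -0.002, 0.001]
ft_force: [-0.0, 0.8, -0.2]
width: 0.0912
grip_force: 0.0
```

Run:
```python
from h import *
go(-36,352,12,0); c=capture("top"); plate(c); cv2.imwrite("pics/t2.png",c["color"][:,:,::-1])
P=cloud(c);c2=capture("scene");plate(c2);w=capture("wrist");cv2.imwrite("pics/t2b.png",np.hstack([cv2.resize(k["color"],(400,300)) for k in (c,c2)])[:,:,::-1])
```

```text
t 4.75 now_r -9 349 z 12 yaw_r -0.0 -> world [539. 244.  12.] shift [-26.9  -2.8   0.2] turn -0.0 F [-0.   0.8 -0.2]
plate n 0 [0. 0.] [0. 0.] 0.0
plate n 242 [-98.5 346.3] [ 80.3 126.4] 1.5
```

View pics/t2b.png

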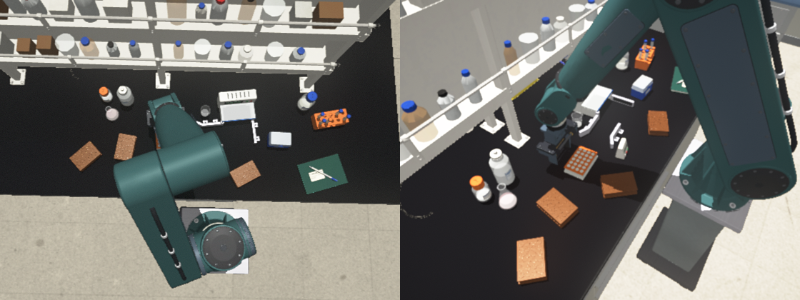

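Request:
carry_out(
  series=[
    [0, 0, -45, 0, 100],
    [0, 0, -45, 0, 100],
    [-29, -33, 0, 0, 80],
    [-29, -32, 0, 0, 60],
    [-28, -32, 0, 0, 45],
    [0, 0, 0, -8, 45],
    [0, 0, 0, -8, 45],
    [0, 0, 0, -8, 45],
  ],
)

```text
time: 5.7
position: [0.4713, 0.332, 0.1025]
ee_rot: [0.964, 0.265, -0.001, 0.0]
ft_force: [0.3, -0.6, 0.3]
width: 0.046
grip_force: 0.0
```

Request:
carry_out(
  series=[
    [0, 0, 0, -8, 45],
    [0, 0, 0, -8, 45],
    [0, 0, 0, -8, 45],
    [0, 0, 0, -8, 45],
    [0, 0, 0, -8, 45],
    [0, 0, 0, -8, 45],
    [0, 0, 0, -8, 45],
    [0, 0, 0, -8, 45],
  ],
)

```text
time: 6.5
position: [0.4716, 0.3316, 0.1025]
ee_rot: [0.677, 0.736, -0.001, -0.0]
ft_force: [0.1, 0.4, -0.3]
width: 0.0413
grip_force: 0.0
```

Run:
```python
from h import *
go(-95,446,12,90); c2=capture("scene");plate(c2);plate(capture("top"))
print(observe()["joint_pos"].round(2))
```

```text
t 6.50 now_r -93 446 z 102 yaw_r 88.3 -> world [469. 331.  12.] shift [-0.2 -2.  90.5] turn -1.7 F [ 0.1  0.4 -0.3]
plate n 103 [-97.8 345.4] [126.5  82.8] 89.6
plate n 0 [0. 0.] [0. 0.] 0.0
[0.57 0.35 2.03 0.   0.77 0.49]
```

Request:
carry_out(
  series=[
    [0, -2, 30, -1.7, 45],
    [0, 0, 40, 0, 45],
    [0, 0, 20, 0, 45],
    [-5, 0, 0, 0, 45],
    [-8, 0, 0, 0, 45],
    [-8, 0, 0, 0, 45],
    [-10, 0, 0, 0, 45],
    [-10, 0, 0, 0, 45],
  ],
)

```text
time: 7.4
position: [0.4757, 0.2907, 0.014]
ee_rot: [0.669, 0.743, 0.001, 0.0]
ft_force: [0.3, 2.9, 2.2]
width: 0.0411
grip_force: 1.4
```

Request:
carry_out(
  series=[
    [-10, 0, 0, 0, 45],
    [-10, 0, 0, 0, 45],
    [-10, 0, 0, 0, 45],
    [-10, 0, 0, 0, 45],
    [-10, 0, 0, 0, 45],
  ],
)

```text
time: 7.9
position: [0.4803, 0.2406, 0.0129]
ee_rot: [0.669, 0.744, -0.0, -0.0]
ft_force: [-0.8, 3.0, 1.5]
width: 0.0412
grip_force: 1.5
```

Run:
```python
from h import *
go(-95,78,12,90); plate(capture("scene"));plate(capture("top"))
```

```text
t 7.90 now_r -94 355 z 13 yaw_r 89.6 -> world [511. -34.  12.] shift [-276.8    1.1    0.9] turn -0.4 F [-0.8  3.   1.5]
plate n 26 [-116.2  223.3] [26.7 49.8] 89.4
plate n 0 [0. 0.] [0. 0.] 0.0
```

Run:
```python
from h import *
c=capture("scene");w=capture("wrist")
cv2.imwrite("pics/t3.png",np.hstack([cv2.resize(c["color"][130:280,170:370],(500,375),interpolation=2),cv2.resize(w["color"],(300,375))])[:,:,::-1])
P=cloud(c)*1000;
```

```text
(no output)
```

View pics/t3.png

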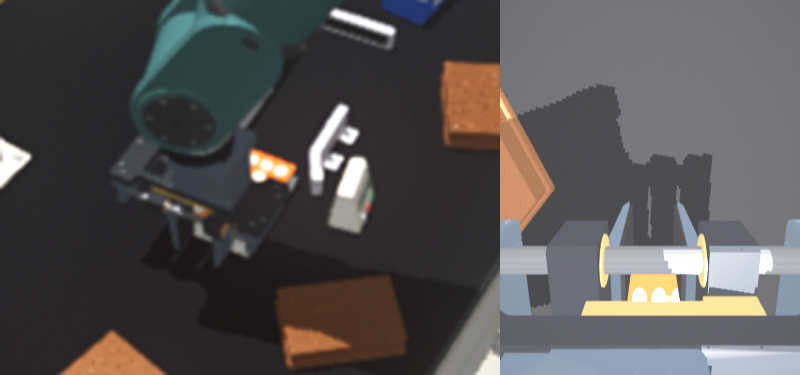

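The scene crop shows the plate's orange leading edge at (275,165), just ahead of the fingers and in line with the rails at (330,150). The timer at (350,195) is clear. I'll keep pushing in short stretches and watch the force.

Request:
carry_out(
  series=[
    [-8, 0, 0, -0.4, 45],
    [-8, 0, 0, 0, 45],
    [-8, 0, 0, 0, 45],
    [-8, 0, 0, 0, 45],
    [-8, 0, 0, 0, 45],
    [-8, 0, 0, 0, 45],
    [-8, 0, 0, 0, 45],
    [-8, 0, 0, 0, 45],
  ],
)

```text
time: 8.9
position: [0.4874, 0.1772, 0.0129]
ee_rot: [0.666, 0.746, -0.0, -0.0]
ft_force: [-0.4, 1.4, -1.0]
width: 0.0411
grip_force: 0.6
```

Request:
carry_out(
  series=[
    [-8, 0, 0, 0, 45],
    [-8, 0, 0, 0, 45],
    [-8, 0, 0, 0, 45],
    [-8, 0, 0, 0, 45],
  ],
)

```text
time: 9.3
position: [0.4911, 0.1455, 0.0129]
ee_rot: [0.666, 0.746, 0.0, 0.0]
ft_force: [0.8, 0.5, -1.9]
width: 0.0411
grip_force: 0.6
```

Run:
```python
from h import *
go(-95,78,12,90); c=capture("scene");plate(c);t=capture("top");plate(t)
cv2.imwrite("pics/t4.png",np.hstack([cv2.resize(k,(400,300),interpolation=2) for k in (c["color"][110:260,200:400],t["color"][120:270,230:430])])[:,:,::-1])
```

```text
t 9.30 now_r -94 259 z 13 yaw_r 90.1 -> world [511. -34.  12.] shift [-181.    -0.8    0.9] turn 0.1 F [ 0.8  0.5 -1.9]
plate n 20 [-100.2  163.4] [120.3  43.7] 68.3
plate n 3 [-57.2 135.6] [6.9 0. ] 80.4
```

View pics/t4.png

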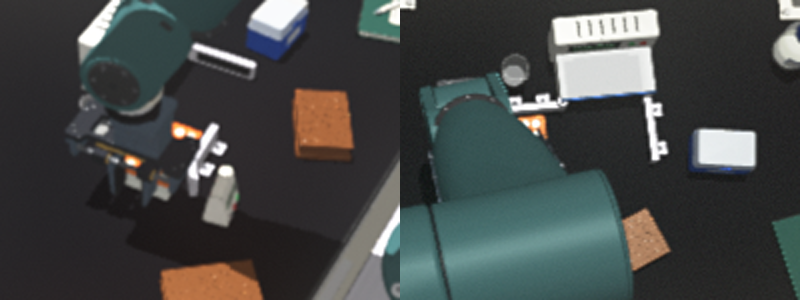

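Both views show the plate between the rails, with its leading edge at crop (535,130) in the top view. The beaker at (515,70) is untouched.

Request:
carry_out(
  series=[
    [-9, 0, 0, 0, 45],
    [-9, 0, 0, 0, 45],
    [-9, 0, 0, 0, 45],
    [-9, 0, 0, 0, 45],
    [-9, 0, 0, 0, 45],
    [-9, 0, 0, 0, 45],
    [-9, 0, 0, 0, 45],
    [-9, 0, 0, 0, 45],
  ],
)

```text
time: 10.2
position: [0.4992, 0.0738, 0.013]
ee_rot: [0.666, 0.746, 0.0, -0.0]
ft_force: [-0.2, 3.1, 2.1]
width: 0.0407
grip_force: 1.5
```

Request:
carry_out(
  series=[
    [-9, 0, 0, 0, 45],
    [-9, 0, 0, 0, 45],
    [-9, 0, 0, 0, 45],
    [-9, 0, 0, 0, 45],
    [-9, 0, 0, 0, 45],
    [-9, 0, 0, 0, 45],
    [-9, 0, 0, 0, 45],
    [-9, 0, 0, 0, 45],
  ],
)

```text
time: 11.0
position: [0.5073, 0.0023, 0.0129]
ee_rot: [0.666, 0.746, -0.0, -0.0]
ft_force: [-0.1, 1.8, 1.8]
width: 0.0408
grip_force: 1.4
```

Run:
```python
from h import *
go(-95,78,12,90); plate(capture("scene"));plate(capture("top"))
```

```text
t 11.00 now_r -94 115 z 13 yaw_r 90.1 -> world [511. -34.  12.] shift [-36.9  -0.8   0.9] turn 0.1 F [-0.1  1.8  1.8]
plate n 13 [-107.9   32.1] [124.4  59.4] 89.4
plate n 0 [0. 0.] [0. 0.] 0.0
```

Request:
carry_out(
  series=[
    [-8, 0, 0, 0, 45],
    [-8, 0, 0, 0, 45],
    [-7, 0, 0, 0, 45],
    [-5, 0, 0, 0, 45],
    [-3, 0, 0, 0, 45],
    [-3, 0, 0, 0, 45],
    [-2, 0, 0, 0, 45],
  ],
)

```text
time: 11.8
position: [0.5113, -0.0329, 0.0129]
ee_rot: [0.666, 0.746, -0.0, -0.0]
ft_force: [-1.0, 1.4, -1.1]
width: 0.0412
grip_force: 0.6
```

Request:
carry_out(
  series=[
    [-2, 0, 0, 0, 45],
    [-1, 0, 0, 0, 45],
  ],
)

```text
time: 12.0
position: [0.5109, -0.0344, 0.0129]
ee_rot: [0.666, 0.746, 0.0, -0.001]
ft_force: [-4.1, 33.2, 9.0]
width: 0.041
grip_force: 16.7
```

The force rose to 33 N, so the plate is against the end stop. I'll back off, rise and check.

Request:
carry_out(
  series=[
    [15, 0, 0, 0, 45],
    [20, 0, 0, 0, 45],
    [0, 0, -45, 0, 45],
    [0, 0, -45, 0, 45],
    [0, 0, -20, 0, 45],
  ],
)

```text
time: 12.5
position: [0.5091, -0.0006, 0.1263]
ee_rot: [0.666, 0.746, 0.001, 0.002]
ft_force: [0.3, -0.5, 0.2]
width: 0.0412
grip_force: 0.0
```

Run:
```python
from h import *
go(-185,-2,122,0);print(observe()["joint_pos"].round(2)); c=capture("scene");plate(c);t=capture("top");plate(t)
cv2.imwrite("pics/t5.png",np.hstack([cv2.resize(k,(400,300),interpolation=2) for k in (c["color"][80:230,210:410],t["color"][120:270,230:430])])[:,:,::-1])
```

```text
t 12.50 now_r -93 112 z 126 yaw_r 90.1 -> world [ 430. -124.  122.] shift [-113.7  -92.4    4.1] turn 90.1 F [ 0.3 -0.5  0.2]
[-0.05  0.21  2.16 -0.    0.77 -0.16]
plate n 32 [-98.3  -1. ] [118.4  82.1] 89.5
plate n 0 [0. 0.] [0. 0.] 0.0
```

View pics/t5.png

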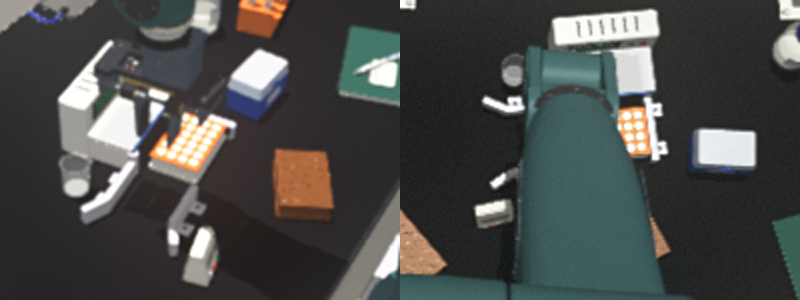

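The plate is at the lane end (scene crop (190,145)), square to it, with y about -1 mm. Before going down on the near side, I'll check how far the brown brick reaches.

Run:
```python
from h import *
c=capture("scene");P=cloud(c)*1000;t=RX[2];d=P[...,:2]-RX[:2]
q=np.stack([d[...,0]*np.cos(t)+d[...,1]*np.sin(t),-d[...,0]*np.sin(t)+d[...,1]*np.cos(t),P[...,2]],-1)
m=(q[...,2]>8)&(q[...,2]<70)&(q[...,0]<-148)&(q[...,0]>-400)&(abs(q[...,1])<85)
print(m.sum(),np.percentile(q[m],[1,50,99],axis=0).round())
```

```text
902 [[-356.  -74.    9.]
 [-300.    7.   31.]
 [-153.   64.   36.]]
```

Request:
carry_out(
  series=[
    [0, 0, 0, 8.5, 80],
    [0, 0, 0, 8.5, 80],
    [0, 0, 0, 8.5, 80],
    [0, 0, 0, 8.5, 80],
    [0, 0, 0, 8.5, 80],
    [0, 0, 0, 8.5, 80],
    [0, 0, 0, 8.5, 80],
    [0, 0, 0, 8.5, 80],
  ],
)

```text
time: 13.45
position: [0.5068, -0.0008, 0.1213]
ee_rot: [0.97, 0.243, -0.001, -0.0]
ft_force: [-0.8, 0.3, 0.4]
width: 0.0734
grip_force: 0.0
```

Request:
carry_out(
  series=[
    [0, 0, 0, 8.5, 80],
    [0, 0, 0, 8.5, 80],
    [0, 0, 0, 5.1, 80],
    [-20, 28, 0, 0, 80],
    [-20, 28, 0, 0, 80],
    [-20, 28, 0, 0, 80],
    [-20, 29, 0, 0, 80],
  ],
)

```text
time: 14.15
position: [0.4391, -0.1227, 0.1215]
ee_rot: [0.998, 0.056, -0.001, -0.0]
ft_force: [0.7, -0.4, -0.0]
width: 0.0729
grip_force: 0.0
```

Run:
```python
from h import *
go(-175,-1,12,0);print(observe()["joint_pos"].round(2),observe()["width"]); plate(capture("scene"))
```

```text
t 14.15 now_r -176 -2 z 121 yaw_r -0.0 -> world [ 440. -122.   12.] shift [  1.2  -0.6 109.5] turn -0.0 F [ 0.7 -0.4 -0. ]
[-0.32  0.14  2.26 -0.    0.74  1.14] 0.07290440017528917
plate n 23 [-98.9   0.2] [ 84.3 119.7] 0.9
```

Request:
carry_out(
  series=[
    [0, 0, 40, 0, 80],
    [0, 0, 40, 0, 80],
    [0, 0, 29, 0, 80],
    [6, 0, 0, 0, 80],
    [8, 0, 0, 0, 80],
    [8, 0, 0, 0, 80],
    [8, 0, 0, 0, 80],
    [8, 0, 0, 0, 80],
  ],
)

```text
time: 15.0
position: [0.4798, -0.1179, 0.015]
ee_rot: [0.998, 0.056, 0.001, 0.0]
ft_force: [-2.6, -0.4, 2.0]
width: 0.0728
grip_force: 1.4
```

Request:
carry_out(
  series=[
    [8, 0, 0, 0, 80],
    [8, 0, 0, 0, 80],
    [8, 0, 0, 0, 80],
    [8, 0, 0, 0, 80],
  ],
)

```text
time: 15.4
position: [0.5109, -0.1143, 0.014]
ee_rot: [0.998, 0.056, -0.0, -0.0]
ft_force: [-2.7, -0.4, 2.0]
width: 0.0729
grip_force: 1.4
```

Run:
```python
from h import *
go(-58,-1,12,0); c=capture("scene");plate(c);t=capture("top");plate(t)
cv2.imwrite("pics/t6.png",np.hstack([cv2.resize(k,(400,300),interpolation=2) for k in (c["color"][80:230,210:410],t["color"][120:270,230:430])])[:,:,::-1])
```

```text
t 15.40 now_r -104 -1 z 14 yaw_r -0.0 -> world [ 556. -109.   12.] shift [45.7 -0.4  2. ] turn -0.0 F [-2.7 -0.4  2. ]
plate n 8 [-61.4  50.6] [46.4 16. ] 18.6
plate n 0 [0. 0.] [0. 0.] 0.0
```

View pics/t6.png

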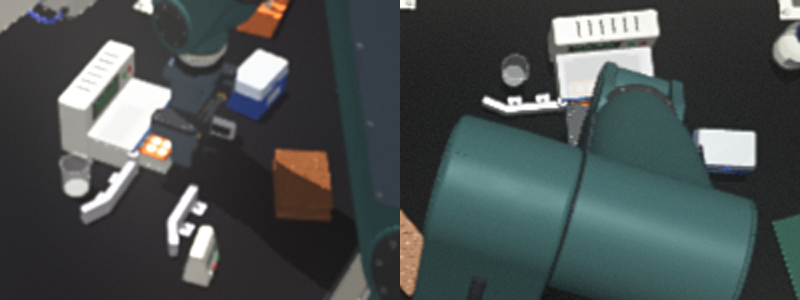

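The plate is square and sliding under the hood (scene crop (155,150)), with its left side clear of the guide post. I'll continue to the back stop.

Request:
carry_out(
  series=[
    [8, 0, 0, 0, 80],
    [8, 0, 0, 0, 80],
    [8, 0, 0, 0, 80],
    [8, 0, 0, 0, 80],
    [5, 0, 0, 0, 80],
    [3, 0, 0, 0, 80],
    [2, 0, 0, 0, 80],
  ],
)

```text
time: 16.2
position: [0.5522, -0.1096, 0.0139]
ee_rot: [0.998, 0.056, -0.0, -0.0]
ft_force: [-2.8, -0.1, 2.2]
width: 0.073
grip_force: 1.5
```

Request:
carry_out(
  series=[
    [2, 0, 0, 0, 80],
    [1, 0, 0, 0, 80],
  ],
)

```text
time: 16.4
position: [0.5551, -0.1094, 0.014]
ee_rot: [0.998, 0.056, 0.0, 0.0]
ft_force: [-2.3, -0.8, 1.1]
width: 0.0729
grip_force: 1.2
```

Request:
carry_out(
  series=[
    [1, 0, 0, 0, 80],
    [1, 0, 0, 0, 80],
  ],
)

```text
time: 16.6
position: [0.5559, -0.1092, 0.0138]
ee_rot: [0.998, 0.056, -0.001, -0.0]
ft_force: [-13.0, -5.1, 7.3]
width: 0.0729
grip_force: 6.6
```

Request:
carry_out(
  series=[
    [1, 0, 0, 0, 80],
    [0, 0, 0, 0, 80],
  ],
)

```text
time: 16.8
position: [0.5559, -0.1091, 0.0136]
ee_rot: [0.998, 0.056, -0.002, -0.0]
ft_force: [-14.6, -4.4, 9.1]
width: 0.0727
grip_force: 7.2
```

Request:
carry_out(
  series=[
    [-10, 0, 0, 0, 80],
    [-25, 0, 0, 0, 80],
    [-35, 0, 0, 0, 80],
    [0, 0, -40, 0, 80],
    [0, 0, -45, 0, 80],
    [0, 0, -45, 0, 80],
    [0, 0, -40, 0, 80],
  ],
)

```text
time: 17.5
position: [0.4884, -0.1169, 0.1863]
ee_rot: [0.998, 0.056, 0.001, 0.0]
ft_force: [0.7, 0.2, 0.2]
width: 0.073
grip_force: 0.0
```

Request:
carry_out(
  series=[
    [-5, 45, 0, 0, 80],
    [-5, 45, 0, 0, 80],
    [-10, 45, 0, 0, 80],
    [-20, 40, 0, 0, 80],
    [-20, 40, 0, 0, 80],
    [-20, 40, 0, 0, 80],
    [-20, 40, 0, 0, 80],
    [-20, 40, 0, 0, 80],
  ],
)

```text
time: 18.3
position: [0.4054, -0.4648, 0.1841]
ee_rot: [0.998, 0.055, 0.0, 0.0]
ft_force: [0.9, 0.5, -0.4]
width: 0.0734
grip_force: 0.0
```

Run:
```python
from h import *
go(-58,-1,12,0); c=capture("scene");t=capture("top");plate(c);plate(t)
P=cloud(t)*1000;a=RX[2];d=P[...,:2]-RX[:2]
q=np.stack([d[...,0]*np.cos(a)+d[...,1]*np.sin(a),-d[...,0]*np.sin(a)+d[...,1]*np.cos(a),P[...,2]],-1)
m=(q[...,2]>18)&(q[...,2]<40)&(q[...,0]<-36)&(q[...,0]>-60)&(abs(q[...,1])<64)
print("lip",m.sum(),np.percentile(q[m],[2,50,98],axis=0).round().tolist() if m.any() else 0)
cv2.imwrite("pics/t7.png",np.hstack([cv2.resize(k,(400,600),interpolation=2) for k in (c["color"][90:210,220:300],t["color"][125:215,295:355])])[:,:,::-1])
```

```text
t 18.30 now_r -248 -338 z 184 yaw_r -0.1 -> world [ 556. -109.   12.] shift [ 189.3 -337.2  172. ] turn -0.1 F [ 0.9  0.5 -0.4]
plate n 0 [0. 0.] [0. 0.] 0.0
plate n 0 [0. 0.] [0. 0.] 0.0
lip 48 [[-41.0, -54.0, 18.0], [-39.0, 5.0, 31.0], [-36.0, 59.0, 39.0]]
```

View pics/t7.png

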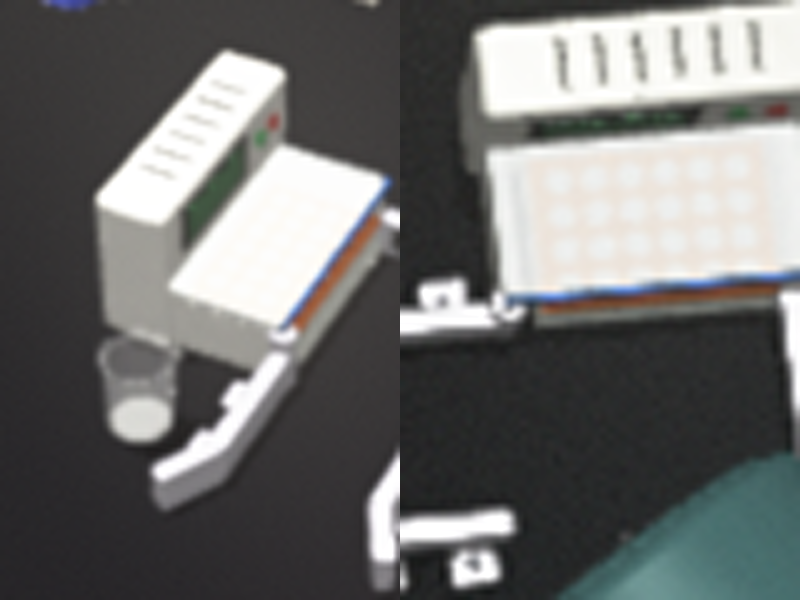

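The plate shows through the hood, with an even orange lip along its front: right crop, (540,312) to (780,295). I'll measure that lip edge for depth and squareness.

Run:
```python
from h import *
for n in("top","scene"):
    c=capture(n);a=RX[2];hsv=cv2.cvtColor(c["color"],cv2.COLOR_RGB2HSV)
    m=cv2.inRange(hsv,(3,90,60),(25,255,255));o=[]
    for v,u in zip(*np.nonzero(m)):
        w=plane(c,(u,v),.032)*1000;d=w[:2]-RX[:2];x=d[0]*np.cos(a)+d[1]*np.sin(a);y=-d[0]*np.sin(a)+d[1]*np.cos(a)
        if -60<x<-30 and abs(y)<75:o.append((x,y))
    o=np.array(o);print(n,len(o))
    if len(o): 
        b=np.floor(o[:,1]/20);print([(int(k*20+10),o[b==k][:,0].min().round(1),o[b==k][:,0].max().round(1)) for k in np.unique(b)],"y",o[:,1].min().round(),o[:,1].max().round())
```

```text
top 46
[(-70, np.float64(-37.9), np.float64(-37.6)), (-50, np.float64(-39.7), np.float64(-35.8)), (-30, np.float64(-39.4), np.float64(-35.2)), (-10, np.float64(-40.0), np.float64(-36.1)), (10, np.float64(-39.4), np.float64(-35.5)), (30, np.float64(-40.0), np.float64(-36.4)), (50, np.float64(-39.7), np.float64(-36.1))] y -65.0 59.0
scene 57
[(-70, np.float64(-38.1), np.float64(-32.8)), (-50, np.float64(-39.5), np.float64(-32.0)), (-30, np.float64(-40.2), np.float64(-33.3)), (-10, np.float64(-40.0), np.float64(-32.6)), (10, np.float64(-39.8), np.float64(-33.2)), (30, np.float64(-39.6), np.float64(-33.1)), (50, np.float64(-40.2), np.float64(-33.0))] y -64.0 58.0
```

The lip is square to the hood within 1 mm and sits at the home depth, with y about -2 mm. The arm is clear, so I'm handing in.

```bash
python3 -c "
from workcell import *
print(finish_job())"
```

```text
the job is handed in; nothing more can be done
None
```

The well plate is home against the plate reader's back stop, square to the hood and about 2 mm off centre (7 mm allowed); the arm kept clear of the beaker, timer and tip box, and I handed the job in at about 18 s.

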